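# Show the gauge pin in a guitar heel block to the inspection camera

### The job

Take the steel gauge pin out of the tool stand and push it down through the bore of the heel block in the holding fixture until its head sits on the block. Then lift the block, pin and all, out of the fixture and hold it still in the air in front of the inspection camera, its underside 13 cm from the lens and the tip of the pin pointing straight into the lens, and finish while still holding it there. Leave the other things on the bench where they are, and do not bump the camera.

Things in the scene. Friction and masses are not known exactly. Their poses are not given: they have to be found in the camera images.
- gauge_pin: Loose plain steel gauge pin, upright: shaft 8 mm diameter, 58 mm long, topped by a plain cylindrical steel head 20 mm diameter, 26 mm tall (84 mm overall, 60 g). Origin at the lower tip of the shaft, z up towards the head. It starts in one of the three holes of the tool stand (which one varies), tip 5 mm above the bench.
- heel_block: Loose red-brown wooden heel block 66 x 44 x 32 mm (x, y, z; 90 g) with a 10 mm bore straight through its centre along z. Origin at the centre of its underside, on the bore axis, z up. It lies on the fixture's rails, underside 50 mm above the bench, its x along the fixture's; grip it across the 44 mm. With the pin home, the tip stands 26 mm out of the underside and the head sits on the top face.
- fixture: Fixed wooden holding fixture: board 150 x 110 x 18 mm, on it two rails along x (12 mm wide, centred at y = -13 and 13 mm, tops 50 mm above the bench) and a stop at each end of the block, 12 mm higher than the rails, 1.5 mm play. The block overhangs the rails by 3 mm in y; its sides are free. The gap between the rails takes the pin. Origin on the bench under the centre, z up.
- stand: Fixed wooden tool stand, 60 x 180 x 45 mm (x, y, z), with a row of three 10 mm holes, 40 mm deep, at y = -60, 0 and +60 mm. Origin at the centre of its underside on the bench, z up. It holds the gauge pin, the awl and the reamer.
- lens (a point): Centre of the front glass of the inspection camera: black box 50 x 38 x 38 mm with a 32 mm round lens barrel, between two uprights on a round 84 mm dark steel foot, beyond the fixture and stand. The lens looks along -x of this frame: towards the robot and 58 to 72 degrees upward (varies; stays as set).
- show_point (a point): Point in the air on the lens axis, 130 mm in front of the lens glass, where the centre of the block's underside has to be; same axes as the lens point (+x points away from the lens's view, from this point straight at the lens).
- awl: Bystander in the tool stand: awl with a light-wood pear-shaped handle 24 mm wide and 45 mm tall, on an 8 mm shaft like the gauge pin's. Origin at the shaft tip.
- reamer: Bystander in the tool stand: reamer with a wooden T-bar 56 mm long and 12 mm thick on top, on an 8 mm shaft, 92 mm overall. Origin at the shaft tip.
- spare_block: Bystander on the bench: a red-brown wooden block of the same 66 x 44 x 32 mm but without a bore. Origin at the centre of its underside.
- glue_bottle: Bystander: yellow plastic bottle, 52 mm diameter, 150 mm tall. Origin at the centre of its base.
- jar: Bystander: amber glass jar, 64 mm diameter, 85 mm tall. Origin at the centre of its base.
- screwdriver: Bystander: a red-handled screwdriver lying on the bench between robot and work. Origin under its middle.
- mallet: Bystander: a small hammer lying on the bench at the left. Origin under its middle.
- camera_head: The camera's tilting head (fixed for this job). Origin on its pivot; it looks along its own -x; lens glass 40 mm from the pivot.
There are look-alikes about, which are no part of the job. Of the things that look like the fixture, the middle-sized one is meant.

How it is judged:
On the way, in this order (a step that is already met when the one before it is completed fails the run):
1. the gauge pin is home in the bore, head on the block, while the block still lies in the fixture (x of gauge_pin in the frame of heel_block between -0.005 and 0.005 m and y of gauge_pin in the frame of heel_block between -0.005 and 0.005 m and z of gauge_pin in the frame of heel_block below -0.0225 m and angle between the z axis of gauge_pin and the z axis of heel_block, either way round below 0.12 rad and contact force between heel_block and fixture above 0.1 N and contact force between gauge_pin and the fingers below 0.1 N), for 0.2 s.
2. the block is lifted clear of the fixture with the pin in it (x of gauge_pin in the frame of heel_block between -0.005 and 0.005 m and y of gauge_pin in the frame of heel_block between -0.005 and 0.005 m and z of gauge_pin in the frame of heel_block below -0.0225 m and angle between the z axis of gauge_pin and the z axis of heel_block, either way round below 0.12 rad and contact force between heel_block and fixture below 0.05 N and height (world z) of heel_block above 0.09 m), for 0.2 s.
At the end, for the whole second after the job is handed in: Gripper holds the block still, over 12 cm up, clear of fixture and camera; underside centre within 25 mm of the point 130 mm out on the lens axis, bore within 10 degrees of that axis with the pin tip towards the lens; pin home in the bore (head within 3.5 mm of the top) (x of gauge_pin in the frame of heel_block between -0.005 and 0.005 m and y of gauge_pin in the frame of heel_block between -0.005 and 0.005 m and z of gauge_pin in the frame of heel_block below -0.0225 m and angle between the z axis of gauge_pin and the z axis of heel_block, either way round below 0.12 rad and contact force between heel_block and fixture below 0.05 N and distance between heel_block and show_point below 0.025 m and angle between the z axis of heel_block and the x axis of lens, either way round below 0.175 rad and x of gauge_pin in the frame of show_point above 0.005 m and height (world z) of heel_block above 0.12 m and contact force between the fingers and heel_block above 1 N and contact force between each of heel_block, gauge_pin and camera_head below 0.05 N and linear speed of heel_block below 0.02 m/s and angular speed of heel_block below 0.15 rad/s); the arm keeps its last pose, push and grip.
It fails at once if another thing on the bench or in the stand is pushed away or knocked over (moved more than 4 cm) (distance of any of spare_block, awl, reamer, glue_bottle, jar, screwdriver, mallet from where it was at the start of the episode above 0.04 m).
It fails at once if the camera is bumped (over 4 N) (contact force between camera_head and anything else above 4 N).
It also fails if it takes over 69 s, if anything falls off the work surface, if the arm or the gripper's body presses on something with over 40 N, if the wrist force passes 120 N, or if a joint passes its speed limit or range.

### The arm

A 7-joint arm with a two-finger parallel gripper is mounted at the origin on the work surface. World frame = base frame: x ahead of the robot, y to its left, z up, the work surface at z = 0. Lengths are in m, angles in rad, forces in N, time in s.
With the tool pointing down it reaches from about 0.4 to 0.9 m from the base axis. Payload 5.5 kg.
Tool frame: the origin (TCP) lies midway between the tips of the shut fingers; the grasp point (between the pads) lies 19 mm behind it (manip.grip_depth is the distance from the TCP to the grasp point, in m); z points along the fingers, y is the line along which they close (so a half turn about z gives the same grasp; the last joint's range is limited). The gripper opens to 92 mm and grips with 3 to 60 N. Pads are 19 mm wide; open, the fingers measure 130 mm over their backs; the gripper's body (75 mm by 190 mm) begins 47 mm behind the grasp point.
Start: joints at [1.374, 0.501, -0.427, 1.55, 0.221, 1.138, -0.21], TCP at [0.288, -0.582, 0.227] pointing down, gripper open.
Joint ranges: [-2.88, 2.88], [-0.31, 2.03], [-1.54, 1.56], [0.2, 2.42], [-1.41, 4.55], [0.19, 2.02], [-2.57, 2.57]. Speed limits (rad/s): [2.57, 2.57, 3.14, 3.14, 3.14, 3.14, 3.14].

### API

Orientations are given as a unit quaternion [x, y, z, w].
In Python, from bench import manip, effector, viewer gives the robot as it stands. Calls block until the motion is done:
- manip.move_pose(position, orientation): joint-space move of the TCP to a pose.
- manip.servo_line(position, ori=None, vel=0.15): straight line of the TCP; ori=None keeps the orientation; vel is the mean speed in m/s.
- manip.movej(angles): joint-space move.
- effector.open_jaws() and effector.close(f_grip=None): open the fingers fully, or close them until they stop; f_grip is the grip in N (None keeps the last).
- manip.sleep(seconds).
- manip.solve_ik(position, orientation): joint angles nearest the present ones, or None.
- viewer.get_image(name): name is "side" or "top"; returns the picture (400x640x3 uint8, red, green, blue); there is no depth.
- viewer.get_calibration(name): a dict with "vfov" (degrees; the focal length in pixels is half the picture's height over the tangent of half this angle, whatever the lens; pixels are square), "cx", "cy" (the principal point, pixels), "eye" and "attitude" of the camera in the world. Camera axes: x right, y down, z forward; pixel columns grow to the right and rows downward; lengths in m; the calibration is good to about 2 mm. A picture is of the moment at which its call begins. get_calibration takes no time and is no camera call.
A pose or a line that the arm cannot do raises manip.PlanningError and nothing moves.
- manip.hand_in(): hands the job in; it is judged then, once.
Readings, each from a call of its own:
- manip.current_clock(): time.
- manip.current_q(): joint angles.
- manip.current_joint_velocities(): joint speeds.
- manip.current_tau(): joint torques, N m.
- manip.current_tool_pos(): TCP position.
- manip.current_tcp_rot(): TCP orientation.
- manip.current_force(): force on the tool from outside, world axes, zero at the start.
- manip.current_wrist_torque(): the same for the moment, N m.
- manip.current_finger_gap(): finger opening in m.
- manip.current_gripper_force(): force on a finger pad.
Only numpy, scipy, OpenCV 4.12 (cv2) and the standard library are available. Lean on these libraries where they do the work, as an engineer would, in place of code of your own. Each camera call takes 0.05 s, during which the arm holds its last target. There are 200 camera calls.

## Working session

There is one attempt and no reset: what is moved stays moved. The work goes in short steps, each a Python script; the robot and the scene stay as the last script left them, time stands still between calls to the robot, and variables do not carry over. Pictures are saved under pics/ and viewed, at most 10 in all, crops included, and the job is handed in when it is done.

```bash
mkdir -p pics; ls
python3 - <<'E'
from bench import manip, effector, viewer
import cv2
for n in("side","top"):
    im=viewer.get_image(n); cv2.imwrite(f"pics/{n}0.png",im[:,:,::-1]); print(n,viewer.get_calibration(n))
print(manip.current_clock(),manip.grip_depth,manip.current_tcp_rot())
E
```

```text
pics
side {'vfov': 55.24417434077065, 'cx': 318.1617641435889, 'cy': 199.54780700001925, 'eye': array([ 0.49887829, -0.76678707,  1.01891497]), 'attitude': array([ 0.93103257, -0.03316337,  0.00321152, -0.36341192])}
top {'vfov': 54.934027092568975, 'cx': 323.95545269852266, 'cy': 199.8092888250201, 'eye': array([0.36120928, 0.09049259, 1.07845615]), 'attitude': array([-0.63793781,  0.76298227, -0.07914382,  0.0680417 ])}
0.1 0.0188 [ 9.73679506e-01  2.27919797e-01 -1.73740937e-04 -8.69119964e-04]
```

View pics/side0.png

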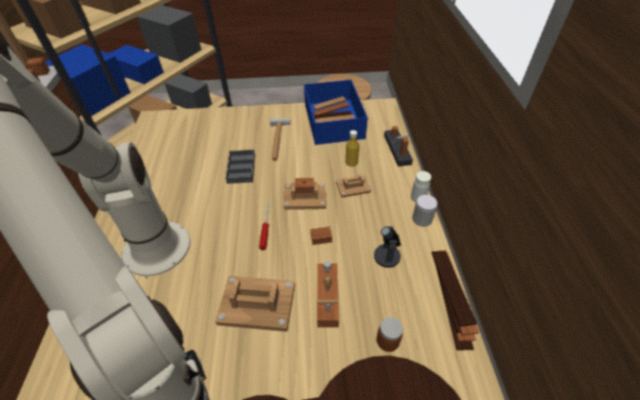

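View pics/top0.png

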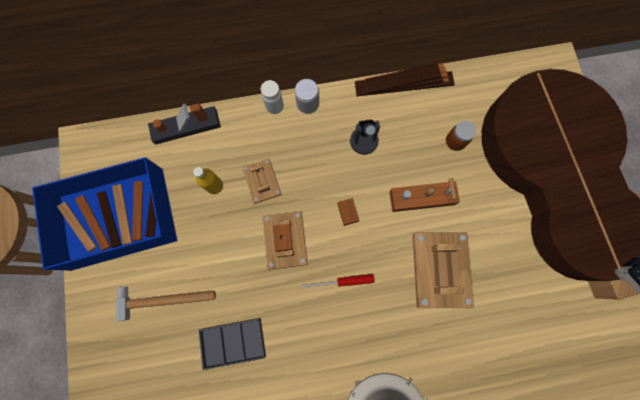

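Side view: the fixture with the block is at (305,190), the stand at (327,295) and the camera at (389,248). In the top view they are at (285,238), (424,195) and (366,135). I'll enlarge these areas.

Run:
```python
import cv2,numpy as np
s=cv2.imread("pics/side0.png");t=cv2.imread("pics/top0.png")
def c(im,x,y,w,h,W=400,H=300): return cv2.resize(im[y:y+h,x:x+w],(W,H),interpolation=cv2.INTER_CUBIC)
# top-left: top stand (x4), top-right: side stand ; bottom: cameras
a=np.hstack([c(t,375,165,100,75),c(s,280,250,100,75)])
b=np.hstack([c(t,330,100,80,60),c(s,350,215,80,60)])
cv2.imwrite("pics/crops1.png",np.vstack([a,b]))
a=np.hstack([c(t,245,200,100,75),c(s,270,165,80,60)])
```

```text
(no output)
```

View pics/crops1.png

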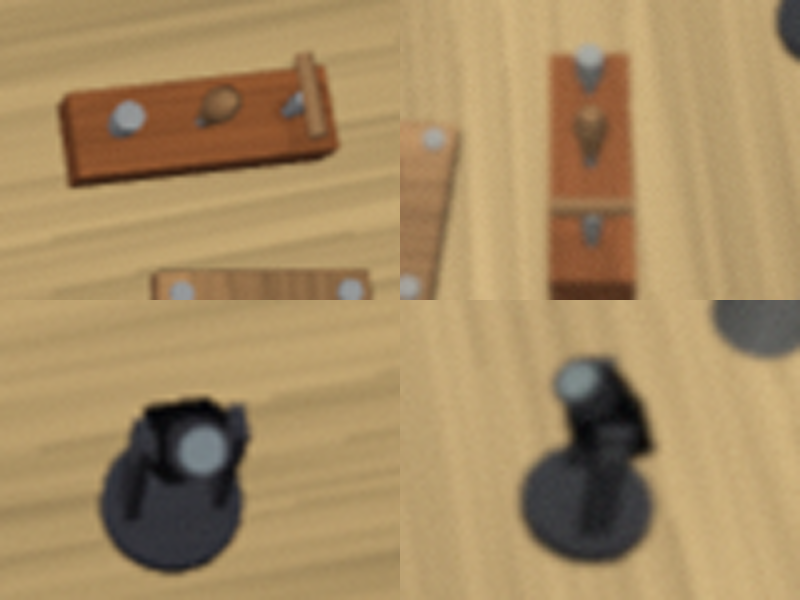

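Crops: the pin is the steel cylinder, with its head top at top (407.2,193.8) and side (327.2,264.0). The awl is in the middle hole and the reamer at the far end. The lens glass is at top (370.6,130) and side (385.4,231.2). The foot centre is at top (364.2,140.6).

```bash
cat > h.py <<'E'
import numpy as np, cv2
from scipy.spatial.transform import Rotation as R
from bench import manip, effector, viewer
C={n:viewer.get_calibration(n) for n in("side","top")}
def ray(n,uv):
    c=C[n]; f=200/np.tan(np.radians(c['vfov'])/2)
    d=R.from_quat(c['attitude']).apply([(uv[0]-c['cx'])/f,(uv[1]-c['cy'])/f,1])
    return c['eye'],d/np.linalg.norm(d)
def plane(n,uv,z):
    e,d=ray(n,uv); return e+d*(z-e[2])/d[2]
def tri(us,ut):
    e1,d1=ray("side",us);e2,d2=ray("top",ut)
    s=np.linalg.lstsq(np.c_[d1,-d2],e2-e1,rcond=None)[0]
    a,b=e1+s[0]*d1,e2+s[1]*d2
    return (a+b)/2,np.linalg.norm(a-b)
def blobs(im,mask,box,amin=6):
    x,y,w,h=box; m=np.zeros(mask.shape,np.uint8); m[y:y+h,x:x+w]=mask[y:y+h,x:x+w]
    n,l,st,ce=cv2.connectedComponentsWithStats(m)
    return [(ce[i].round(2).tolist(),int(st[i,4])) for i in range(1,n) if st[i,4]>=amin]
E
python3 - <<'E'
from h import *
np.set_printoptions(precision=4,suppress=True)
print("pin",tri((327.2,264),(407.2,193.8)),plane("top",(407.2,193.8),.089),plane("side",(327.2,264),.089))
print("lens",tri((385.4,231.2),(370.6,130)))
print("foot",plane("top",(364.2,140.6),.01),plane("side",(387.4,255.6),.01))
ims={n:cv2.imread(f"pics/{n}0.png") for n in C}
for n,bx in(("top",dict(fix=(255,203,58,72),stand=(385,175,80,42),lens=(350,115,32,42))),("side",dict(fix=(275,170,60,45),stand=(310,258,35,75),lens=(370,220,35,50)))):
    hsv=cv2.cvtColor(ims[n],cv2.COLOR_BGR2HSV); H,S,V=cv2.split(hsv)
    grey=((S<70)&(V>110)).astype(np.uint8)
    for k,b in bx.items(): print(n,k,'grey',blobs(ims[n],grey,b,3))
    dark=((V<75)).astype(np.uint8); print(n,'dark',blobs(ims[n],dark,bx['lens'],30))
    red=((H<11)&(S>120)&(V>50)).astype(np.uint8)
    for k in('fix','stand'): 
        print(n,k,'red',blobs(ims[n],red,bx[k],30))
def c(im,x,y,w,h,W=400,H=300): return cv2.resize(im[y:y+h,x:x+w],(W,H),interpolation=cv2.INTER_CUBIC)
t,s=ims['top'],ims['side']
cv2.imwrite("pics/crops2.png",np.vstack([np.hstack([c(t,240,200,100,75),c(s,265,165,80,60)]),np.hstack([c(t,346,115,40,30),c(s,370,222,40,30)])]))
E
```

```text
pin (array([ 0.5462, -0.1631,  0.0873]), np.float64(0.0010206264443382716)) [ 0.5454 -0.1627  0.089 ] [ 0.5466 -0.164   0.089 ]
lens (array([ 0.7213, -0.0948,  0.1346]), np.float64(0.0016427101807532428))
foot [ 0.7387 -0.0942  0.01  ] [ 0.7421 -0.0962  0.01  ]
top fix grey [([297.35, 215.0], 17), ([266.5, 218.5], 16), ([302.24, 260.24], 17), ([270.84, 264.16], 19)]
top stand grey [([449.4, 189.2], 5), ([406.81, 193.42], 43)]
top lens grey [([370.07, 129.6], 60)]
top dark [([364.43, 137.59], 681)]
top fix red []
top stand red []
side fix grey [([287.67, 185.89], 9), ([321.88, 185.12], 8), ([286.71, 203.0], 7), ([322.0, 202.71], 7)]
side stand grey [([326.87, 263.82], 39), ([327.67, 304.33], 6)]
side lens grey [([384.28, 230.33], 43)]
side dark [([388.2, 250.07], 626)]
side fix red []
side stand red []
```

View pics/crops2.png

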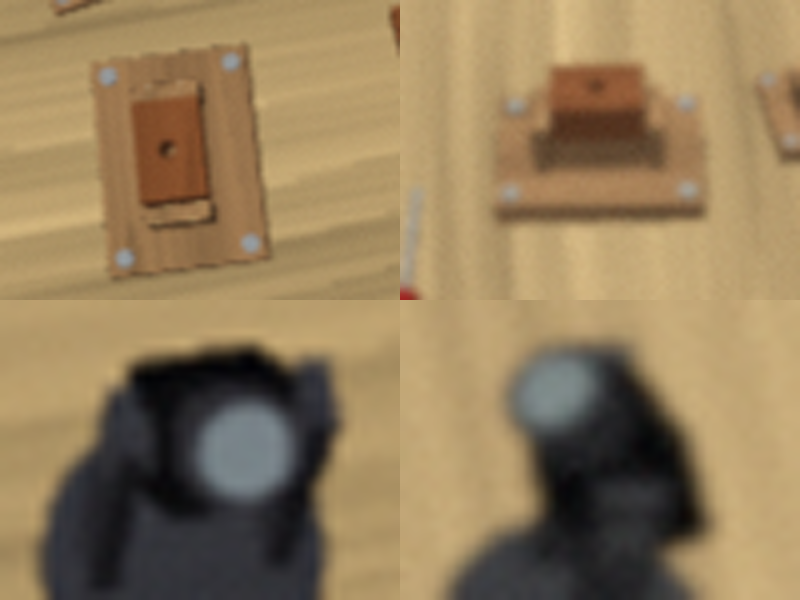

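The bore is at top (281.5,236.9) and side (304.0,181.8). The four board screws are clean. The lower crops show the uprights' tops at top (357.8,124) and (378,121), and the head's back edge at side (393,227)→(400.5,244).

Run:
```python
from h import *
np.set_printoptions(precision=4,suppress=True)
T=[plane("top",p,.019) for p in((266.5,218.5),(297.35,215),(302.24,260.24),(270.84,264.16))]
S=[plane("side",p,.019) for p in((286.71,203),(287.67,185.89),(321.88,185.12),(322,202.71))]
for Q in(T,S):
    print(np.array(Q)[:,:2],np.mean(Q,0)); 
    for i in range(4):
        d=(Q[(i+1)%4]-Q[i])[:2]; print(np.linalg.norm(d).round(4),np.degrees(np.arctan2(d[1],d[0])).round(2))
print("bore",tri((304.,181.8),(281.5,236.9)),plane("top",(281.5,236.9),.082),plane("side",(304.,181.8),.082))
print("pin2",tri((326.87,263.82),(406.81,193.42)))
L,e=tri((384.9,230.8),(370.3,129.7));print("lens",L,e)
a=plane("top",(357.6,124.2),.11);b=plane("top",(378.,121.3),.11);d=a-b;print("upr",a,b,np.degrees(np.arctan2(-d[0],d[1])))
# stand red-brown block direction: awl/reamer skipped
def proj(n,p):
    c=C[n];f=200/np.tan(np.radians(c['vfov'])/2);q=R.from_quat(c['attitude']).inv().apply(p-c['eye']);return np.array([c['cx']+f*q[0]/q[2],c['cy']+f*q[1]/q[2]])
for el in(58,62,65,68,72):
  for az in(-10,0,10):
    E,A=np.radians([el,az]); v=np.array([-np.cos(E)*np.cos(A),-np.cos(E)*np.sin(A),np.sin(E)])
    ds=proj("side",L-.06*v)-proj("side",L);dt=proj("top",L-.06*v)-proj("top",L);print(el,az,"side",ds,(ds[0]/ds[1]).round(3),"top",dt,"pivot",L-.04*v)
```

```text
[[0.559  0.2208]
 [0.5535 0.1345]
 [0.4279 0.1417]
 [0.4326 0.2275]] [0.4932 0.1811 0.019 ]
0.0864 -93.64
0.1259 176.71
0.0859 86.86
0.1266 -3.06
[[0.4279 0.1449]
 [0.4322 0.2298]
 [0.558  0.2234]
 [0.5523 0.1362]] [0.4926 0.1836 0.019 ]
0.085 87.13
0.126 -2.89
0.0873 -93.77
0.1247 176.02
bore (array([0.4929, 0.1818, 0.0824]), np.float64(0.0009294990349458256)) [0.4925 0.1817 0.082 ] [0.4934 0.1824 0.082 ]
pin2 (array([ 0.5463, -0.1623,  0.0876]), np.float64(0.0010323776194145831))
lens [ 0.7207 -0.094   0.136 ] 0.00022745761155732374
upr [ 0.7522 -0.0687  0.11  ] [ 0.7506 -0.1243  0.11  ] -1.6503563745783614
58 -10 side [ 8.8255 11.272 ] 0.783 top [-2.4541 -3.7353] pivot [ 0.7415 -0.0977  0.1021]
58 0 side [8.6216 9.7775] 0.882 top [-4.4575 -3.5621] pivot [ 0.7419 -0.094   0.1021]
58 10 side [8.1015 8.3126] 0.975 top [-6.3916 -3.0644] pivot [ 0.7415 -0.0903  0.1021]
62 -10 side [ 7.5158 11.5919] 0.648 top [-2.5014 -2.1988] pivot [ 0.7392 -0.0972  0.1007]
62 0 side [ 7.3391 10.2686] 0.715 top [-4.2741 -2.0455] pivot [ 0.7395 -0.094   0.1007]
62 10 side [6.8824 8.9705] 0.767 top [-5.9854 -1.6047] pivot [ 0.7392 -0.0907  0.1007]
65 -10 side [ 6.5125 11.7954] 0.552 top [-2.5293 -1.0416] pivot [ 0.7373 -0.0969  0.0998]
65 0 side [ 6.3562 10.6046] 0.599 top [-4.1238 -0.9036] pivot [ 0.7376 -0.094   0.0998]
65 10 side [5.9478 9.4359] 0.63 top [-5.6631 -0.5069] pivot [ 0.7373 -0.0911  0.0998]
68 -10 side [ 5.4941 11.9672] 0.459 top [-2.5505  0.1167] pivot [ 0.7354 -0.0966  0.0989]
68 0 side [ 5.358 10.912] 0.491 top [-3.9631  0.239 ] pivot [ 0.7357 -0.094   0.0989]
68 10 side [4.9985 9.8758] 0.506 top [-5.3266  0.5906] pivot [ 0.7354 -0.0914  0.0989]
72 -10 side [ 4.1172 12.1465] 0.339 top [-2.5686  1.6583] pivot [ 0.7328 -0.0961  0.098 ]
72 0 side [ 4.0077 11.2764] 0.355 top [-3.7331  1.7592] pivot [ 0.733 -0.094  0.098]
72 10 side [ 3.7137 10.4213] 0.356 top [-4.8572  2.0494] pivot [ 0.7328 -0.0918  0.098 ]
```

Everything checks out: pin top z = 0.088 (expected 0.089), bore top z = 0.0824 (expected 0.082), and screw spacing 126 x 86 mm. Next I pick the pin, with the fingers closing along x.

```bash
cat >> h.py <<'E'
def down(yaw):  # tool y axis along world direction yaw (deg), z down
    a=np.radians(yaw); y=np.array([np.cos(a),np.sin(a),0]); z=np.array([0,0,-1.]); return R.from_matrix(np.c_[np.cross(y,z),y,z]).as_quat()
E
python3 - <<'E'
from h import *
np.set_printoptions(precision=4,suppress=True)
for p,ys in(((.546,-.163,.067),(-2,178)),((.493,.182,.14),(87,-93))):
    for y in ys: print(p,y,manip.solve_ik(p,down(y)))
best=None
for y in(-2,178):
    q=manip.solve_ik((.546,-.163,.15),down(y))
    if q is not None and (best is None or abs(q[6])<best[0]): best=(abs(q[6]),y)
y=best[1];print(y)
manip.move_pose((.546,-.163,.15),down(y))
manip.servo_line((.546,-.163,.067),vel=.1)
f0=manip.current_force();effector.close(20)
print(manip.current_finger_gap(),manip.current_gripper_force(),f0,manip.current_force(),manip.current_tool_pos(),manip.current_clock())
manip.servo_line((.546,-.163,.2),vel=.12)
print(manip.current_finger_gap(),manip.current_force(),manip.current_q(),manip.current_clock())
E
```

```text
(0.546, -0.163, 0.067) -2 [ 0.8064  0.6593 -0.7429  1.8634  0.5842  0.8501 -0.2679]
(0.546, -0.163, 0.067) 178 [-0.1765  0.5934  0.5455  1.8978 -0.4306  0.7685 -2.5679]
(0.493, 0.182, 0.14) 87 [ 0.5223  0.7414 -1.2708  1.9239  0.8028  1.1127  0.4376]
(0.493, 0.182, 0.14) -93 [ 0.3348  0.5312 -0.9387  1.9283  0.5266  0.9495 -2.4813]
-2
0.019581016997715583 19.992795288562775 [ 0.2983 -0.2522  0.188 ] [ 0.557  -0.578   0.2803] [ 0.546 -0.163  0.067] 4.0083
0.019490027870225215 [ 0.0159 -0.8171 -0.3607] [ 0.92    0.5009 -0.8886  1.7739  0.4361  1.079  -0.156 ] 5.2667
```

Run:
```python
from h import *
np.set_printoptions(precision=4,suppress=True)
manip.servo_line((.493,.182,.2),down(87),vel=.2)
manip.servo_line((.493,.182,.154),vel=.1)
print(manip.current_clock(),manip.current_q(),manip.current_tool_pos(),manip.current_finger_gap())
im=viewer.get_image("side")[:,:,::-1]; cv2.imwrite("pics/hov_side.png",im)
t=viewer.get_image("top")[:,:,::-1]; cv2.imwrite("pics/hov_top.png",t)
a=cv2.resize(im[150:210,265:345],None,fx=7.5,fy=7.5,interpolation=cv2.INTER_CUBIC)
cv2.imwrite("pics/hov.png",a[:,:600])
```

```text
7.7667 [ 0.4976  0.6608 -1.208   1.9142  0.7071  1.0807  0.5111] [0.4927 0.1823 0.1537] 0.01920010044011497
```

View pics/hov.png

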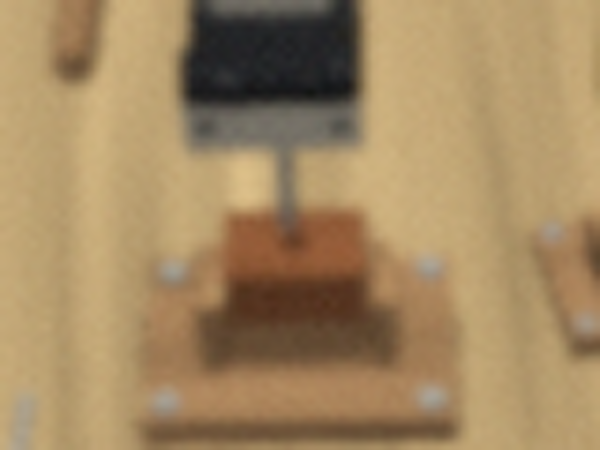

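The shaft comes out below the fingers and its tip is at crop (290,230), i.e. side px (303.7,180.7). The bore sits just below it at crop (293,238). I'll fit the shaft columns against the vertical line through the bore.

```bash
cat >> h.py <<'E'
def proj(n,p):
    c=C[n];f=200/np.tan(np.radians(c['vfov'])/2);q=R.from_quat(c['attitude']).inv().apply(np.array(p)-c['eye']);return np.array([c['cx']+f*q[0]/q[2],c['cy']+f*q[1]/q[2]])
E
python3 - <<'E'
from h import *
np.set_printoptions(precision=2,suppress=True)
im=cv2.imread("pics/hov_side.png").astype(float); bef=cv2.imread("pics/side0.png").astype(float)
d=np.abs(im-bef).sum(2)
for r in range(168,186):
    w=d[r,297:311]; w=np.clip(w-40,0,None); print(r,w.astype(int),(w*np.arange(297,311)).sum()/max(w.sum(),1))
for z in(.154,.14,.12,.1,.092,.082): print(z,proj("side",(.4927,.1823,z)),proj("side",(.4937,.1823,z))[0])
# block-centre column: bore darkness in first picture
g=bef.sum(2)[178:187,297:312];print(g.astype(int))
E
```

```text
168 [159 161 146 141 132 134 115 112  95  82  79  83 101 110] 302.69151515151515
169 [118  95 104 101 115 124 113  80  63  61  58  38  33  48] 302.2085143353606
170 [ 34  28  27  40  70 116 104  49   6   0   0   0   0   0] 301.3818565400844
171 [  0   0   0   0  51 102 112  41   0   0   0   0   0   0] 302.4673202614379
172 [  0   0   0   0  24 104 112  43   0   0   0   0   0   0] 302.6148409893993
173 [ 0  0  0  0 20 98 96 34  0  0  0  0  0  0] 302.5806451612903
174 [  0   0   0   0  21  92 105  34   0   0   0   0   0   0] 302.6031746031746
175 [  0   0   0   0  14  92 111  40   0   0   0   0   0   0] 302.6887159533074
176 [ 0  0  0  0 10 79 99 43  0  0  0  0  0  0] 302.75757575757575
177 [ 0  0  0  0  2 59 85 34  0  0  0  0  0  0] 302.8388888888889
178 [ 0  0  0  0  0 18 30  5  0  0  0  0  0  0] 302.75471698113205
179 [ 0  0  0  0  0  2 10  0  0  0  0  0  0  0] 302.8333333333333
180 [0 0 0 0 0 0 0 0 0 0 0 0 0 0] 0.0
181 [0 0 0 0 0 0 0 0 0 0 0 0 0 0] 0.0
182 [0 0 0 0 0 0 0 0 0 0 0 0 0 0] 0.0
183 [0 0 0 0 0 0 0 0 0 0 0 0 0 0] 0.0
184 [0 0 0 0 0 0 0 0 0 0 0 0 0 0] 0.0
185 [0 0 0 0 0 0 0 0 0 0 0 0 0 0] 0.0
0.154 [302.82 166.52] 303.1181593037458
0.14 [303.02 169.59] 303.3136808686911
0.12 [303.29 173.9 ] 303.5876357108713
0.1 [303.57 178.11] 303.8554728575568
0.092 [303.67 179.77] 303.96094045985916
0.082 [303.8  181.82] 304.0914633426882
[[378 372 368 357 346 343 342 336 333 331 329 327 323 338 338]
 [302 295 299 296 288 292 283 286 284 296 287 286 279 289 291]
 [288 282 285 284 279 272 268 258 276 279 284 283 289 287 293]
 [283 288 299 289 274 254 236 220 244 266 289 288 296 297 294]
 [296 296 297 293 279 254 223 212 227 277 293 298 297 296 295]
 [292 303 289 296 298 269 247 244 266 284 297 297 293 304 302]
 [278 271 278 289 281 277 280 271 272 286 294 298 284 299 292]
 [273 273 277 277 279 280 270 277 286 279 279 286 280 267 269]
 [246 238 251 250 245 242 247 250 254 250 256 252 244 237 231]]
```

The shaft is 0.7 px left of where the TCP predicts, which puts it about 2.5 mm low in x, and the bore is at col 303.8. I'll correct x and probe into the bore with force checks.

Run:
```python
from h import *
np.set_printoptions(precision=4,suppress=True)
x0,y0=.4954,.1821
manip.servo_line((x0,y0,.148),vel=.05); manip.sleep(.2); b=manip.current_force()[2]; ok=False
for k,(dx,dy) in enumerate([(0,0),(0,1),(0,-1),(1,0),(-1,0),(1,1),(1,-1),(-1,1),(-1,-1),(0,2),(0,-2),(1,2),(-1,-2)]):
    x,y=x0+dx*1e-3,y0+dy*1e-3
    manip.servo_line((x,y,.146),vel=.05)
    for z in np.arange(.1450,.1364,-.001):
        manip.servo_line((x,y,z),vel=.03); f=manip.current_force()-[0,0,b]
        if abs(f[2])>5: break
    else: ok=True
    print(dx,dy,z.round(4),f,manip.current_tool_pos(),manip.current_clock())
    if ok or manip.current_clock()>28: break
print(ok)
```

```text
0 0 0.137 [ 0.3451 -0.3983  0.2835] [0.4953 0.1821 0.1369] 10.85
True
```

It went in on the first probe with no force. I'll press on to home, release and check.

Run:
```python
from h import *
np.set_printoptions(precision=4,suppress=True)
x,y=.4954,.1821
b=manip.current_force()
for z in np.r_[np.arange(.132,.0895,-.005),.0885,.0875,.0868]:
    manip.servo_line((x,y,z),vel=.06); f=manip.current_force()-b
    print(z.round(4),f)
    if np.abs(f).max()>12: break
effector.open_jaws()
manip.servo_line((x,y,.16),vel=.2)
print(manip.current_clock(),manip.current_q())
im=viewer.get_image("side")[:,:,::-1]; cv2.imwrite("pics/home_side.png",im)
cv2.imwrite("pics/home.png",cv2.resize(im[140:210,260:350],None,fx=6,fy=6,interpolation=cv2.INTER_CUBIC))
```

```text
0.132 [ 0.0478  0.9225 -1.1098]
0.127 [0.1433 0.6508 0.6921]
0.122 [-0.9752 -0.0628 -0.423 ]
0.117 [ 0.1915  0.3118 -0.3988]
0.112 [ 0.1769  0.2158 -0.138 ]
0.107 [0.0246 0.8247 0.1081]
0.102 [-0.973   0.5231 -0.0205]
0.097 [-0.1189  0.3555 -1.5597]
0.092 [-0.1104  0.1648 -0.6045]
0.0885 [ 0.3049 -0.2501 -0.3672]
0.0875 [-0.5625  0.9666 -1.593 ]
0.0868 [-0.1057  0.4925  0.1102]
15.5917 [ 0.5019  0.6552 -1.2135  1.9042  0.6998  1.0918  0.5192]
```

View pics/home.png

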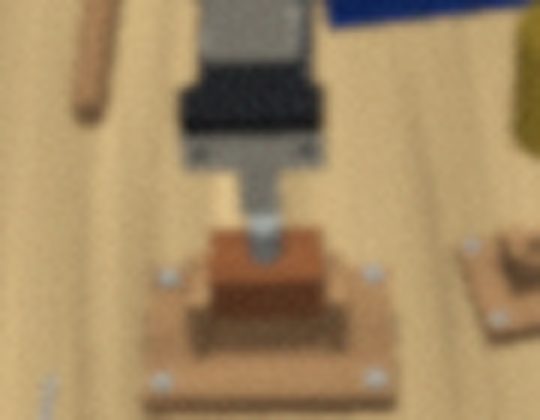

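The head sits on the block, its top at about side px (304,177) against 176.4 expected. I'll give it a light push with the shut fingers, then grip and lift the block.

Run:
```python
from h import *
np.set_printoptions(precision=4,suppress=True)
x,y=.4930,.1821
effector.close(10)
manip.servo_line((x,y,.114),vel=.15); manip.sleep(.1); b=manip.current_force()
for z in np.arange(.112,.1055,-.001):
    manip.servo_line((x,y,z),vel=.03); f=manip.current_force()-b
    if f[2]>4: break
print("push",z,f,manip.current_clock())
manip.servo_line((x,y,.16),vel=.2); effector.open_jaws(); 
manip.servo_line((x,y,.051),vel=.12); print(manip.current_force()-b)
effector.close(35); print("gap",manip.current_finger_gap(),manip.current_gripper_force(),manip.current_force()-b)
manip.servo_line((x,y,.17),vel=.1); manip.sleep(.3)
print("gap",manip.current_finger_gap(),manip.current_force()-b,manip.current_clock())
im=cv2.imread("pics/side0.png").astype(int)
V=im.max(2)
for r in range(224,250): 
    c=np.where(V[r,378:408]<95)[0]; print(r,c.min()+378 if len(c) else 0,c.max()+378 if len(c) else 0,end='; ')
```

```text
push 0.108 [-0.4972 -1.645   5.1037] 18.8833
[-0.5565 -0.7786  1.2874]
gap 0.04373638356092786 34.99473363161087 [-0.2499  0.4695  0.275 ]
gap 0.04434160252999229 [-0.2437 -0.2151 -2.1047] 24.2583
224 0 0; 225 0 0; 226 0 0; 227 388 391; 228 389 392; 229 389 393; 230 389 393; 231 389 394; 232 388 395; 233 388 395; 234 386 396; 235 383 397; 236 383 398; 237 383 398; 238 383 398; 239 384 398; 240 384 399; 241 384 399; 242 384 399; 243 384 399; 244 383 399; 245 381 399; 246 380 397; 247 378 395; 248 378 396; 249 378 396;
```

The push met contact at z = 0.108, exactly the home height, and the block is lifted. Now the move to the show pose.

Run:
```python
from h import *
np.set_printoptions(precision=4,suppress=True)
L=np.array([.7207,-.094,.136]); E,A=np.radians([64,-2])
v=np.array([-np.cos(E)*np.cos(A),-np.cos(E)*np.sin(A),np.sin(E)])
U=L+.13*v; z=-v; P=U+.001*v
y=np.array([0,1.,0]); y-=z*(y@z); y/=np.linalg.norm(y); q=R.from_matrix(np.c_[np.cross(y,z),y,z]).as_quat()
print(P,manip.solve_ik(P,q))
manip.servo_line((.493,.182,.30),vel=.15)
manip.servo_line(P+.08*v,q,vel=.12)
manip.servo_line(P,vel=.06); manip.sleep(.5)
print(manip.current_tool_pos(),manip.current_finger_gap(),manip.current_gripper_force(),manip.current_clock())
s=viewer.get_image("side")[:,:,::-1];t=viewer.get_image("top")[:,:,::-1]
cv2.imwrite("pics/show_side.png",s)
a=cv2.resize(s[150:270,310:450],None,fx=4,fy=4,interpolation=cv2.INTER_CUBIC); cv2.imwrite("pics/show.png",a)
print("expected px underside,tip,lens",proj("side",U),proj("side",U-.026*v),proj("side",L))
```

```text
[ 0.6633 -0.092   0.2537] [ 1.1176  0.5749 -1.3188  1.8889  0.8888  0.776   0.984 ]
[ 0.6633 -0.0921  0.2538] 0.04374348998353184 34.995074942708015 29.9583
expected px underside,tip,lens [368.5471 204.658 ] [372.0442 210.2321] [384.9459 230.7964]
```

View pics/show.png

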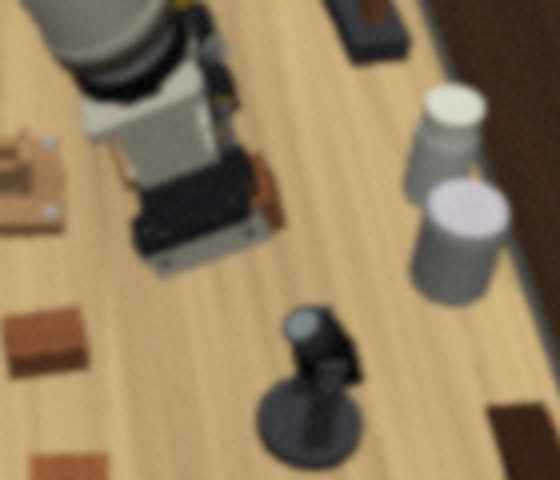

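The block is held above and in front of the lens. The pin tip is just hidden behind the near finger, as expected from this angle. My two elevation cues average about 65°, which is also mid-range, so I'll trim by 1° and hand in.

Run:
```python
from h import *
L=np.array([.7207,-.094,.136]); E,A=np.radians([65,-2])
v=np.array([-np.cos(E)*np.cos(A),-np.cos(E)*np.sin(A),np.sin(E)])
z=-v; P=L+.131*v
y=np.array([0,1.,0]); y-=z*(y@z); y/=np.linalg.norm(y); q=R.from_matrix(np.c_[np.cross(y,z),y,z]).as_quat()
manip.servo_line(P,q,vel=.02); manip.sleep(1)
print(manip.current_tool_pos(),manip.current_finger_gap(),manip.current_clock())
print(manip.hand_in())
```

```text
[ 0.66536926 -0.09208448  0.25472327] 0.044009344030073734 31.325
the job is handed in; nothing more can be done
None
```

I handed the job in at 31 s with the pin pushed home (contact at the expected height) and the block held still about 13 cm from the lens; the lens tilt of about 65° is an estimate, the pin tip was hidden behind a finger in my last picture, and no verdict came back.

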